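Set the graded crucibles into the crucible rack

ROBOT

A 7-joint arm with a two-finger parallel gripper is mounted at the origin on a cart in front of the work surface, level with it; the furniture and walls round the work are solid. World frame = base frame: x ahead of the robot, y to its left, z up, the work surface at z = 0. Lengths are in m, angles in rad, forces in N, time in s.
With the tool pointing down it reaches from about 0.4 to 0.85 m from the base axis. Payload 10.4 kg.
Tool frame: the origin (TCP) lies at the very end of the fingers, on their centre line; the grasp point (between the pads) lies 19 mm behind it (manip.grip_depth is the distance from the TCP to the grasp point, in m); z points along the fingers, y is the direction in which the jaws open and shut (so a half turn about z gives the same grasp; the last joint's range is limited). The gripper opens to 85 mm and grips with 20 to 120 N. Pads are 22 mm wide; open, the fingers measure 114 mm over their backs; the gripper's body (76 mm by 85 mm) begins 54 mm behind the grasp point. The pads swing forward as they close: fully open they stand 13 mm farther back than shut.
Start: joints at [-1.171, 0.332, -0.065, 1.46, 0.022, 1.35, -0.088], TCP at [0.256, 0.57, 0.231] pointing down, gripper open.
Joint ranges: [-2.6, 2.6], [-0.5, 2.12], [-1.47, 1.34], [0.16, 2.42], [-1.27, 4.41], [0.06, 2.06], [-2.6, 2.6]. Speed limits (rad/s): [2.22, 2.22, 2.79, 2.79, 3.14, 3.14, 3.14].

INTERFACE

Orientations are given as a rotation vector (axis times angle).
In Python, from bench import manip gives the robot as it stands. Calls block until the motion is done:
- manip.move_pose(position, orientation): joint-space move of the TCP to a pose.
- manip.servo_line(position, orientation=None, max_speed=0.15, force_limit=None): straight line of the TCP; orientation=None keeps the orientation; max_speed is the mean speed in m/s. With force_limit (N) it stops when the force on the tool has changed by that much, and returns True; else False.
- manip.movej(angles): joint-space move.
- manip.gripper_open() and manip.grasp(f_grip=None): open the fingers fully, or close them until they stop; f_grip is the grip in N (None keeps the last).
- manip.hold(seconds).
- manip.solve_ik(position, orientation): joint angles nearest the present ones, or None.
- manip.camera(name): name is "side" or "top" or "wrist"; returns a dict with "pixels" (480x640x3 uint8, red, green, blue), "range_z" (480x640 float32, m along the optical axis (not along the pixel's ray), 0 where there is no reading), "vertical_fov" (degrees; the focal length in pixels is half the picture's height over the tangent of half this angle, whatever the lens; pixels are square), "cx", "cy" (the principal point, pixels), "xyz" and "rotation" of the camera in the world. Camera axes: x right, y down, z forward; pixel columns grow to the right and rows downward; lengths in m; the calibration is good to about 2 mm. A picture is of the moment at which its call begins.
A pose or a line that the arm cannot do raises manip.Unreachable and nothing moves.
- manip.close_job(): hands the job in, once; it reports no verdict.
Readings, each from a call of its own:
- manip.current_clock(): time.
- manip.current_joint_pos(): joint angles.
- manip.current_qd(): joint speeds.
- manip.current_effort(): joint torques, N m.
- manip.current_ee_pos(): TCP position.
- manip.current_ee_rot(): TCP orientation.
- manip.current_ft_force(): force on the tool from outside, world axes, zero at the start.
- manip.current_wrist_torque(): the same for the moment, N m.
- manip.current_grip_width(): finger opening in m.
Only numpy, scipy, OpenCV 4.12 (cv2) and the standard library are available. Lean on these libraries where they do the work, as an engineer would, in place of code of your own. Each camera call takes 0.05 s, during which the arm holds its last target.

TASK

Line the five porcelain crucibles up by size in the crucible rack: each crucible goes upright into the hole of its own rank, the largest in the largest hole and so on down the row to the smallest, each fully home so that its taper rests evenly in the hole. They are brittle: lower them in place, do not tip one over or let it fall.

Things in the scene. Friction and masses are not known exactly. Their poses are not given: they have to be found in the camera images.
- crucible_1: the largest of five white glazed porcelain crucibles (open cups with a 2.6 mm wall), 66 mm across the rim, 56 mm high, about 105 g; the flat foot is 33 mm across, the wall flares to 61 mm at 34 mm height and is nearly upright from there to the rim: grip it there from outside. Origin at the centre of the underside of the foot, z up to the rim. Starts upright on a 2 mm grey mat on the table
- crucible_2: the second largest of five white glazed porcelain crucibles (open cups with a 2.6 mm wall), 58 mm across the rim, 49 mm high, about 78 g; the flat foot is 29 mm across, the wall flares to 54 mm at 29 mm height and is nearly upright from there to the rim: grip it there from outside. Origin at the centre of the underside of the foot, z up to the rim. Starts upright on a 2 mm grey mat on the table
- crucible_3: the middle-sized of five white glazed porcelain crucibles (open cups with a 2.6 mm wall), 50 mm across the rim, 43 mm high, about 56 g; the flat foot is 25 mm across, the wall flares to 46 mm at 26 mm height and is nearly upright from there to the rim: grip it there from outside. Origin at the centre of the underside of the foot, z up to the rim. Starts upright on a 2 mm grey mat on the table
- crucible_4: the second smallest of five white glazed porcelain crucibles (open cups with a 2.6 mm wall), 43 mm across the rim, 37 mm high, about 40 g; the flat foot is 21.5 mm across, the wall flares to 40 mm at 22 mm height and is nearly upright from there to the rim: grip it there from outside. Origin at the centre of the underside of the foot, z up to the rim. Starts upright on a 2 mm grey mat on the table
- crucible_5: the smallest of five white glazed porcelain crucibles (open cups with a 2.6 mm wall), 37 mm across the rim, 32 mm high, about 29 g; the flat foot is 18.5 mm across, the wall flares to 34 mm at 19 mm height and is nearly upright from there to the rim: grip it there from outside. Origin at the centre of the underside of the foot, z up to the rim. Starts upright on a 2 mm grey mat on the table
- hole_1: the largest of five graded round through holes in a row in the crucible rack's top, 57 mm across, edged by a thin dark ring. Origin at its centre on the plate's top face, 48 mm above the table; z up, y along the row towards the largest hole. The crucible of the same rank comes to rest in it with its foot 28.9 mm below the plate's top. Rack: aluminium, 80 x 320 x 46 mm, standing on a 2 mm mat
- hole_2: the second largest of five graded round through holes in a row in the crucible rack's top, 50.5 mm across, edged by a thin dark ring. Origin at its centre on the plate's top face, 48 mm above the table; z up, y along the row towards the largest hole. The crucible of the same rank comes to rest in it with its foot 25.3 mm below the plate's top
- hole_3: the middle-sized of five graded round through holes in a row in the crucible rack's top, 43.5 mm across, edged by a thin dark ring. Origin at its centre on the plate's top face, 48 mm above the table; z up, y along the row towards the largest hole. The crucible of the same rank comes to rest in it with its foot 22.2 mm below the plate's top. Plate 6 mm thick, hollow below; rack fixed to the table
- hole_4: the second smallest of five graded round through holes in a row in the crucible rack's top, 37.5 mm across, edged by a thin dark ring. Origin at its centre on the plate's top face, 48 mm above the table; z up, y along the row towards the largest hole. The crucible of the same rank comes to rest in it with its foot 19.1 mm below the plate's top. Neighbouring rims in the row stand 10 mm apart
- hole_5: the smallest of five graded round through holes in a row in the crucible rack's top, 32 mm across, edged by a thin dark ring. Origin at its centre on the plate's top face, 48 mm above the table; z up, y along the row towards the largest hole. The crucible of the same rank comes to rest in it with its foot 16.5 mm below the plate's top. Centres are 72, 64, 56.5, 50 mm apart, from the largest

How it is judged:
At the end, for the whole second after the job is handed in: Each of the five crucibles sits in the hole of its own rank: foot centre within 8 mm of the hole's axis, seated to within 4 mm of its proper depth, upright within 0.25 rad, released and at rest (horizontal distance between crucible_1 and hole_1 below 0.008 m and z of crucible_1 in the frame of hole_1 between -0.0329 and -0.0249 m and angle between each of crucible_1, crucible_2, crucible_3, crucible_4, crucible_5's own z axis and vertical below 0.25 rad and linear speed of each of crucible_1, crucible_2, crucible_3, crucible_4, crucible_5 below 0.02 m/s and horizontal distance between crucible_2 and hole_2 below 0.008 m and z of crucible_2 in the frame of hole_2 between -0.0293 and -0.0213 m and horizontal distance between crucible_3 and hole_3 below 0.008 m and z of crucible_3 in the frame of hole_3 between -0.0262 and -0.0182 m and horizontal distance between crucible_4 and hole_4 below 0.008 m and z of crucible_4 in the frame of hole_4 between -0.0231 and -0.0151 m and horizontal distance between crucible_5 and hole_5 below 0.008 m and z of crucible_5 in the frame of hole_5 between -0.0205 and -0.0125 m); the robot touches nothing.
It fails at once if a crucible is tipped over (more than 0.9 rad) (angle between any of crucible_1, crucible_2, crucible_3, crucible_4, crucible_5's own z axis and vertical above 0.9 rad).
It fails at once if a crucible falls freely (faster than 0.8 m/s with the fingers off it, a fall of over 30 mm) ((linear speed of crucible_1 above 0.8 m/s and contact force between crucible_1 and the fingers below 0.05 N) or (linear speed of crucible_2 above 0.8 m/s and contact force between crucible_2 and the fingers below 0.05 N) or (linear speed of crucible_3 above 0.8 m/s and contact force between crucible_3 and the fingers below 0.05 N) or (linear speed of crucible_4 above 0.8 m/s and contact force between crucible_4 and the fingers below 0.05 N) or (linear speed of crucible_5 above 0.8 m/s and contact force between crucible_5 and the fingers below 0.05 N)).
It also fails if it takes over 112 s, if anything falls off the work surface, if the arm or the gripper's body presses on something with over 40 N, if the wrist force passes 120 N, or if a joint passes its speed limit or range.

## Working session

There is one attempt and no reset: what is moved stays moved. The work goes in short steps, each a Python script; the robot and the scene stay as the last script left them, time stands still between calls to the robot, and variables do not carry over. Pictures are saved under pics/ and viewed, and the job is handed in when it is done.

```bash
ls; mkdir -p pics; python3 - <<'E'
from bench import manip
import cv2
for n in ["top","side","wrist"]:
    c=manip.camera(n)
    cv2.imwrite(f"pics/{n}0.png",c["pixels"][:,:,::-1])
    print(n,c["vertical_fov"],c["cx"],c["cy"],c["xyz"],c["rotation"])
print(manip.current_clock(),manip.current_ee_rot(),manip.current_ee_pos(),manip.current_grip_width(),manip.grip_depth)
E
```

```text
pics
top 56.661440194732016 319.9660670863411 249.21950896639652 [ 0.40338337 -0.04784313  0.90704414] [-2.16452873  2.11274431 -0.14483505]
side 55.38326702709634 321.7570810882665 245.86104670816275 [ 0.38166053 -0.80394121  0.65702719] [-2.21940982  0.24741195 -0.11881421]
wrist 58.50225217768876 325.9917918365159 235.19159455834236 [0.17867318 0.60534809 0.372944  ] [2.39180231 1.54796561 0.26006171]
0.15 [-6.59140029e-01 -3.07151570e+00  1.56577800e-03] [0.25634277 0.569727   0.23073723] 0.08562273958519694 0.0187
```

View pics/top0.png

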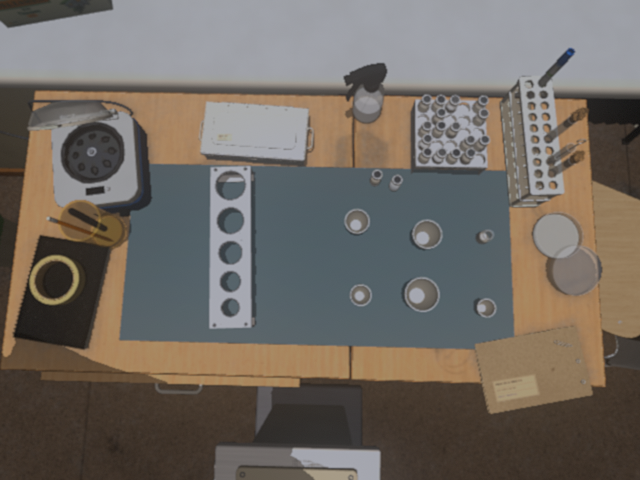

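View pics/side0.png

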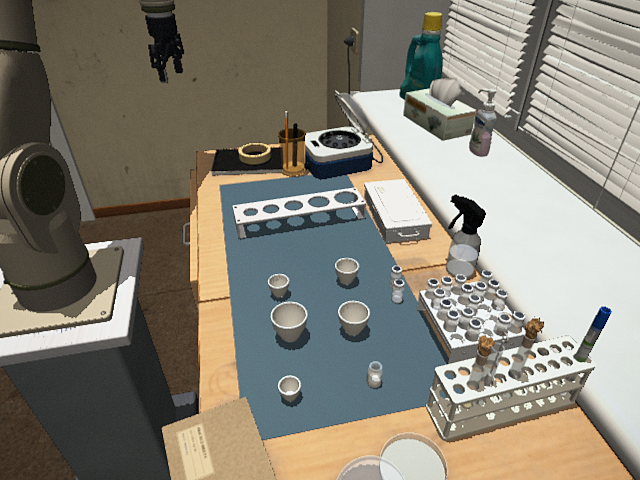

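```bash
cat > h.py <<'E'
from bench import manip
import numpy as np, cv2
from scipy.spatial.transform import Rotation as R
def rays(c,uv):
    f=240/np.tan(np.radians(c["vertical_fov"])/2)
    uv=np.atleast_2d(uv).astype(float)
    d=np.c_[(uv[:,0]-c["cx"])/f,(uv[:,1]-c["cy"])/f,np.ones(len(uv))]
    return d@R.from_rotvec(c["rotation"]).as_matrix().T
def onplane(c,uv,z):
    d=rays(c,uv); o=np.array(c["xyz"]); return o+d*((z-o[2])/d[:,2])[:,None]
def cloud(c):
    v,u=np.mgrid[0:480,0:640]
    d=rays(c,np.c_[u.ravel(),v.ravel()])
    return (np.array(c["xyz"])+d*c["range_z"].reshape(-1,1)).reshape(480,640,3)
def circfit(p):
    A=np.c_[2*p,np.ones(len(p))]; s=np.linalg.lstsq(A,(p**2).sum(1),rcond=None)[0]
    return s[:2],np.sqrt(s[2]+s[0]**2+s[1]**2)
E
python3 - <<'E'
from h import *
c=manip.camera("top"); P=cloud(c); im=c["pixels"]
hsv=cv2.cvtColor(im,cv2.COLOR_RGB2HSV)
print("mat z",P[300,300], "rack", P[268,240],P[200,216])
dims={1:(66,56),2:(58,49),3:(50,43),4:(43,37),5:(37,32)}
g={1:(421,294),2:(427,234),3:(357,221),4:(361,295),5:(487,307)}
mask=(hsv[:,:,1]<70).astype(np.uint8)
cv2.imwrite("pics/mask.png",np.hstack([mask[150:350,190:520]*255]))
n,lab,st,ce=cv2.connectedComponentsWithStats(mask)
for k in g:
    l=np.bincount(lab[g[k][1]-10:g[k][1]+10,g[k][0]-10:g[k][0]+10].ravel()); l[0]=0; l=l.argmax()
    m=(lab==l).astype(np.uint8); cs,_=cv2.findContours(m,cv2.RETR_EXTERNAL,cv2.CHAIN_APPROX_NONE)
    q=max(cs,key=cv2.contourArea)[:,0]
    z=.002+dims[k][1]/1000
    w=onplane(c,q,z)[:,:2]; cc,r=circfit(w)
    mc,mr=cv2.minEnclosingCircle((w*1000).astype(np.float32))
    # depth points near rim height
    s=P[g[k][1]-25:g[k][1]+25,g[k][0]-25:g[k][0]+25].reshape(-1,3); s=s[abs(s[:,2]-z)<.006]
    print(k,st[l][4],"fit",cc.round(4),"d",round(2*r*1000,1),"enc",np.round(mc,1),round(2*mr,1),"depthrim n",len(s),circfit(s[:,:2]) if len(s)>5 else "", s[:,2].mean())
# holes
roi=im[160:335,205:258]
gray=cv2.cvtColor(im,cv2.COLOR_RGB2GRAY); cv2.imwrite("pics/rack.png",cv2.resize(im[160:335,200:262,::-1],None,fx=3,fy=3,interpolation=cv2.INTER_NEAREST))
dk=np.zeros_like(gray); dk[160:335,205:258]=(gray[160:335,205:258]<130)
for (u,v),d in zip([(231,184),(231,220),(231,253),(230,281),(230,307)],[57,50.5,43.5,37.5,32]):
    n,lab=cv2.connectedComponents(dk); 
    l=lab[v,u]; m=(lab==l).astype(np.uint8); cs,_=cv2.findContours(m,cv2.RETR_EXTERNAL,cv2.CHAIN_APPROX_NONE)
    q=max(cs,key=cv2.contourArea)[:,0]; w=onplane(c,q,.048)[:,:2]; cc,r=circfit(w); print("hole",d,cc.round(4),round(2000*r,1),len(q))
E
```

```text
mat z [0.43329801 0.00312529 0.00116702] rack [0.49060416 0.11894533 0.04848578] [0.62559113 0.17417576 0.0467898 ]
1 160628 fit [ 0.8074 -0.0191] d 1049.0 enc [929.3 -21.1] 1363.1 depthrim n 184 (array([ 0.44795594, -0.22928162]), np.float64(0.031114300576162674)) 0.056742050030671974
2 160628 fit [ 0.8108 -0.0188] d 1057.7 enc [933.6 -20.9] 1374.3 depthrim n 159 (array([ 0.56548201, -0.24202444]), np.float64(0.02728354583376661)) 0.04972652488130664
3 160628 fit [ 0.8136 -0.0186] d 1065.1 enc [937.3 -20.7] 1384.0 depthrim n 132 (array([ 0.58942867, -0.10524431]), np.float64(0.023143129387713787)) 0.0437999848030151
4 160628 fit [ 0.8165 -0.0184] d 1072.5 enc [941.1 -20.5] 1393.6 depthrim n 101 (array([ 0.4445634 , -0.11448662]), np.float64(0.01965576574373628)) 0.03821479316609693
5 160628 fit [ 0.8189 -0.0183] d 1078.7 enc [944.1 -20.3] 1401.6 depthrim n 105 (array([ 0.42617993, -0.35862359]), np.float64(0.016798823844050275)) 0.03259601326411529
hole 57 [0.6551 0.148 ] 53.9 118
hole 50.5 [0.5852 0.1438] 52.4 76
hole 43.5 [0.5211 0.1405] 45.2 66
hole 37.5 [0.4648 0.1374] 39.4 57
hole 32 [0.4149 0.1347] 34.1 51
```

View pics/mask.png

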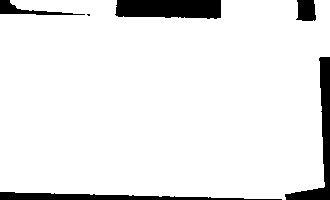

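View pics/rack.png

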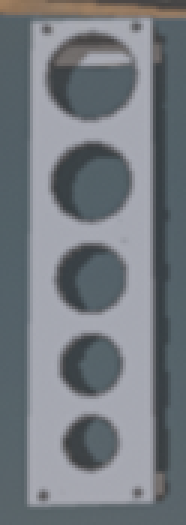

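```bash
python3 - <<'E'
from h import *
dims={1:(66,56),2:(58,49),3:(50,43),4:(43,37),5:(37,32)}
g={1:(.448,-.229),2:(.565,-.242),3:(.589,-.105),4:(.4446,-.1145),5:(.426,-.3586)}
for cam in ["top","side"]:
  c=manip.camera(cam); P=cloud(c)
  for k in g:
    z=.002+dims[k][1]/1000
    near=np.hypot(P[...,0]-g[k][0],P[...,1]-g[k][1])<dims[k][0]/2000+.008
    s=P[near]; zt=np.percentile(s[:,2],98); s=s[(s[:,2]>z-.003)&(s[:,2]<z+.005)]
    cc,r=circfit(s[:,:2]); mc,mr=cv2.minEnclosingCircle((s[:,:2]*1000).astype(np.float32))
    print(cam,k,len(s),cc.round(4),round(2000*r,1),"enc",np.round(mc,1),round(2*mr,1),"ztop",zt.round(4),z)
E
```

```text
top 1 144 [ 0.448  -0.2295] 62.8 enc [ 448.1 -229.6] 65.4 ztop 0.0585 0.058
top 2 126 [ 0.5656 -0.2422] 54.8 enc [ 565.5 -242.3] 57.8 ztop 0.0518 0.051000000000000004
top 3 113 [ 0.5895 -0.1053] 46.6 enc [ 589.9 -105.1] 50.0 ztop 0.0461 0.045
top 4 88 [ 0.4445 -0.1146] 39.6 enc [ 444.7 -114.6] 42.3 ztop 0.0403 0.039
top 5 78 [ 0.4261 -0.3588] 33.8 enc [ 426.3 -359.1] 37.1 ztop 0.0354 0.034
side 1 178 [ 0.4477 -0.2317] 62.6 enc [ 447.5 -231.1] 69.1 ztop 0.058 0.058
side 2 145 [ 0.5653 -0.2441] 54.3 enc [ 565.2 -244.4] 58.6 ztop 0.051 0.051000000000000004
side 3 85 [ 0.5891 -0.1078] 46.8 enc [ 588.5 -107.9] 52.2 ztop 0.045 0.045
side 4 89 [ 0.4443 -0.1168] 39.8 enc [ 443.9 -116.3] 43.9 ztop 0.0393 0.039
side 5 126 [ 0.4261 -0.3609] 33.7 enc [ 426.4 -361. ] 37.5 ztop 0.0345 0.034
```

```bash
cat >> h.py <<'E'
ex=np.array([.9986,.0534,0]);ex/=np.linalg.norm(ex); 
Z=np.array([0,0,-1.]); Y=np.array([-ex[1],ex[0],0]); X=np.cross(Y,Z)
ORI=R.from_matrix(np.c_[X,Y,Z]).as_rotvec()
CR={1:(.4479,-.2305),2:(.5655,-.2432),3:(.5895,-.1065),4:(.4444,-.1156),5:(.4262,-.3598)}
h2=np.array([.5852,.1428])
HO={1:h2+.072*ex[:2],2:h2,3:np.array([.5211,.1395]),4:np.array([.4648,.1364]),5:np.array([.4149,.1337])}
TZ={1:.031,2:.0275,3:.0245,4:.0213,5:.0187}
DEP={1:.0289,2:.0253,3:.0222,4:.0191,5:.0165}
def snap(n,f):
    c=manip.camera(n); cv2.imwrite(f"pics/{f}.png",c["pixels"][:,:,::-1]); return c
def st(t):
    print(t,"t",round(manip.current_clock(),2),"p",np.round(manip.current_ee_pos(),4),"F",np.round(manip.current_ft_force(),2),"w",round(manip.current_grip_width(),4),flush=True)
def pick(k):
    x,y=CR[k]
    manip.move_pose([x,y,.15],ORI); st("above")
    print(manip.servo_line([x,y,.002+TZ[k]],max_speed=.12,force_limit=12)); st("down")
    manip.grasp(25); st("grip")
def lift(k):
    x,y=CR[k]
    manip.servo_line([x,y,.07],max_speed=.1); manip.servo_line([x,y,.17],max_speed=.2); st("lift")
def carry(k):
    x,y=HO[k]
    manip.servo_line([x,y,.17],max_speed=.25); manip.servo_line([x,y,.048+TZ[k]+.012],max_speed=.12); st("over")
def place(k):
    x,y=HO[k]
    r=manip.servo_line([x,y,.048-DEP[k]+TZ[k]+.0005],max_speed=.03,force_limit=10); print(r); st("placed")
E
python3 - <<'E'
from h import *
print(ORI)
for k in HO: print(k,manip.solve_ik([*HO[k],.05],ORI) is not None,manip.solve_ik([*CR[k],.03],ORI) is not None)
pick(1); snap("side","g1"); snap("wrist","g1w")
E
```

```text
[ 0.08390821 -3.14047191 -0.        ]
1 True True
2 True True
3 True True
4 True True
5 True True
above t 3.21 p [ 0.4483 -0.2299  0.15  ] F [ 0.75 -0.42  0.09] w 0.0856
False
down t 4.33 p [ 0.4483 -0.2307  0.0336] F [-1.02 -0.23  0.24] w 0.085
grip t 4.68 p [ 0.4486 -0.2306  0.0341] F [-2.71  1.49 10.64] w 0.0643
```

View pics/g1.png

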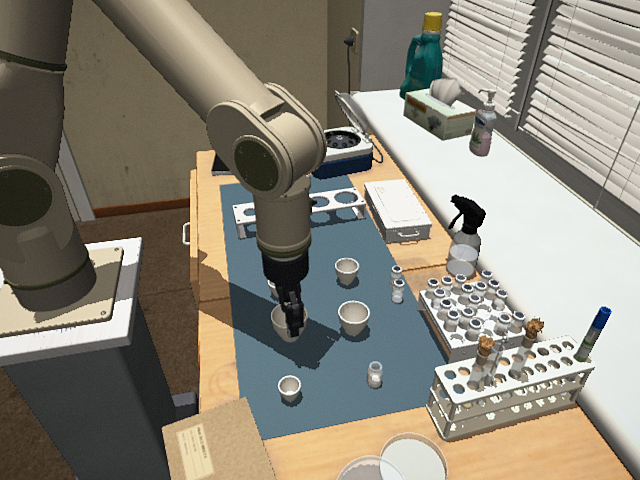

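View pics/g1w.png

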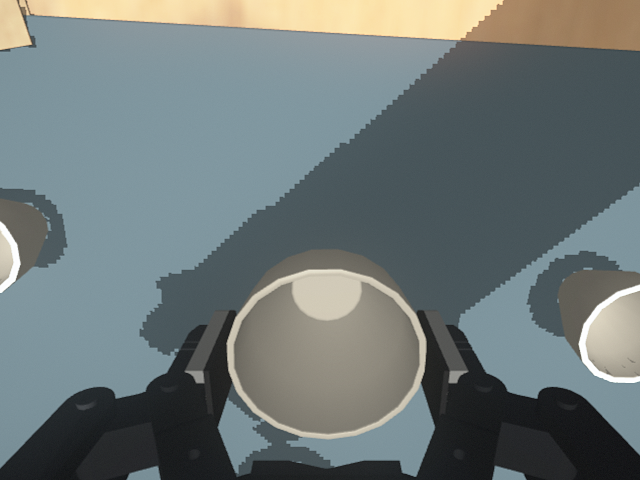

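The wrist view shows the rim, centred at about (327, 353), held between both pads at columns 230 and 425. The crucible is upright, so I'll lift it.

```bash
python3 - <<'E'
from h import *
lift(1); snap("wrist","l1w"); carry(1); snap("side","o1")
E
```

```text
lift t 5.95 p [ 0.4475 -0.2298  0.1689] F [-0.4   0.23 -1.2 ] w 0.0641
over t 8.68 p [0.6576 0.1465 0.0918] F [ 0.46 -0.27 -0.45] w 0.0645
```

View pics/l1w.png

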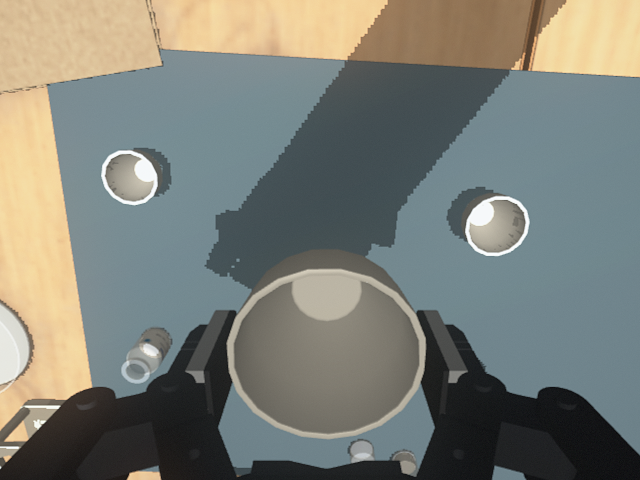

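View pics/o1.png

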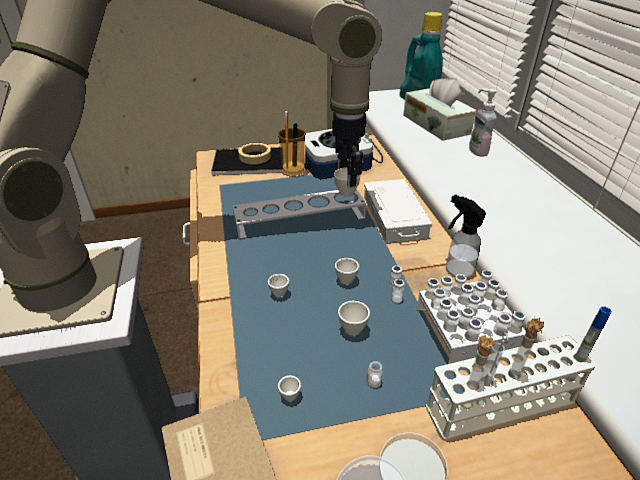

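The grip didn't slip, the rim is at the same pixels as before, and the crucible is over the top hole at about (347, 185). I'll lower it.

```bash
python3 - <<'E'
from h import *
place(1); snap("wrist","p1w"); snap("side","p1")
im=cv2.imread("pics/p1.png")[100:260,220:420]; cv2.imwrite("pics/p1c.png",cv2.resize(im,None,fx=3.5,fy=3.5))
E
```

```text
False
placed t 10.23 p [0.6575 0.1474 0.0513] F [-1.09  2.9   5.71] w 0.0644
```

View pics/p1w.png

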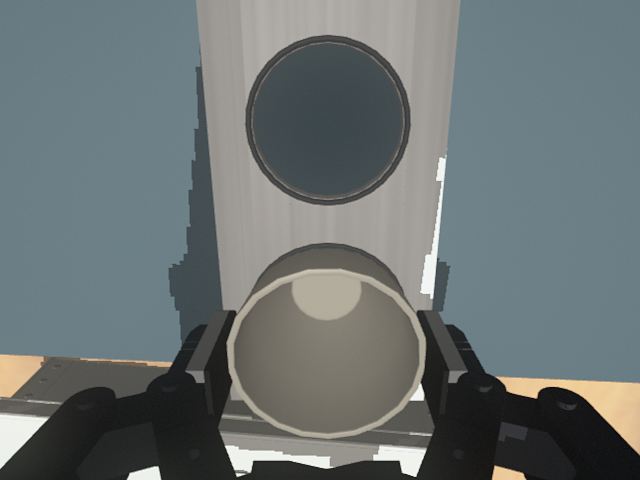

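View pics/p1c.png

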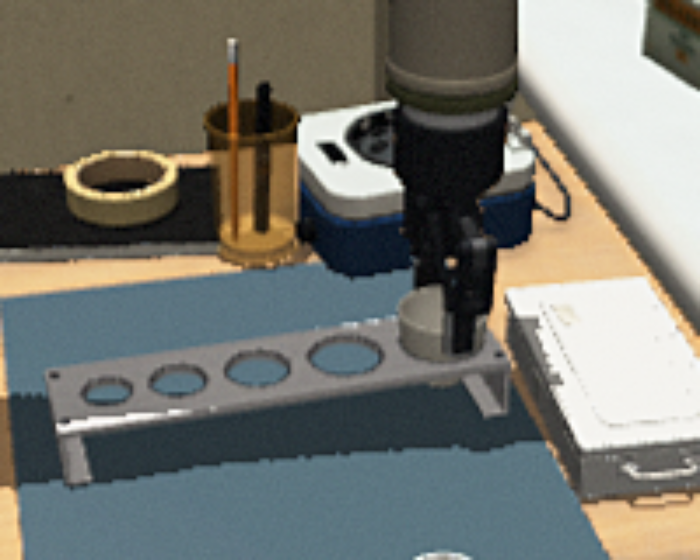

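Crucible 1 is in hole 1 at its nominal height, with 5.7 N of contact force, and the row runs straight in the wrist view (next hole at (328, 120)). I'll release and check.

```bash
cat >> h.py <<'E'
def release(k):
    x,y=HO[k]; manip.gripper_open(); st("open"); manip.servo_line([x,y,.17],max_speed=.15)
E
python3 - <<'E'
from h import *
release(1); manip.move_pose([*HO[3],.2],ORI)
c=snap("wrist","r1w")
P=cloud(c); print(P[240,320])
E
```

```text
open t 10.68 p [0.657  0.1462 0.0504] F [0.   0.13 0.43] w 0.0858
[0.54224688 0.13808254 0.04615242]
```

View pics/r1w.png

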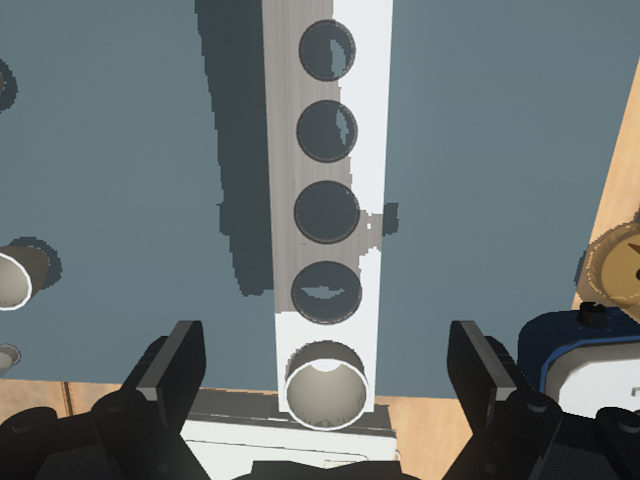

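```bash
python3 - <<'E'
from h import *
c=manip.camera("wrist"); P=cloud(c)
print(onplane(c,[(327,292),(327,212),(327,131),(327,51)],.048).round(4)); print(HO)
s=P[330:440,270:385].reshape(-1,3); s=s[abs(s[:,2]-.0751)<.004]; print(len(s),circfit(s[:,:2]),cv2.minEnclosingCircle((s[:,:2]*1000).astype(np.float32)),np.percentile(s[:,2],[5,50,95]))
for z,a in [("lo x",s[s[:,0]<s[:,0].mean()-.02]),("hi x",s[s[:,0]>s[:,0].mean()+.02])]: print(z,len(a),a[:,2].max() if len(a) else 0)
E
```

```text
[[0.5841 0.1451 0.048 ]
 [0.5209 0.1416 0.048 ]
 [0.4646 0.1385 0.048 ]
 [0.4153 0.1357 0.048 ]]
{1: array([0.65709728, 0.1466447 ]), 2: array([0.5852, 0.1428]), 3: array([0.5211, 0.1395]), 4: array([0.4648, 0.1364]), 5: array([0.4149, 0.1337])}
1273 (array([0.65583266, 0.14848345]), np.float64(0.031208679069077462)) ((656.5709228515625, 148.0782470703125), 33.34110641479492) [0.07158962 0.07468395 0.0763985 ]
lo x 395 0.07651718914450945
hi x 397 0.07732646591209841
```

Crucible 1 is seated, with its rim at z ≈ 0.075 and centred. I'll shift hole y by +1 mm, which agrees with the wrist view and the side force, and go on to crucible 2.

```bash
cat >> h.py <<'E'
HO={k:np.array(v)+[0,.0012] for k,v in HO.items()}
RIM={1:.066,2:.058,3:.050,4:.043,5:.037}
def go(k):
    pick(k); w=manip.current_grip_width()
    if not RIM[k]-.007<w<RIM[k]+.002: print("WIDTH?",w); return
    lift(k); c=snap("wrist",f"l{k}w")
    if manip.current_grip_width()<RIM[k]-.007: print("LOST?"); return
    carry(k); place(k); snap("wrist",f"p{k}w")
E
python3 - <<'E'
from h import *
go(2)
a=np.hstack([cv2.imread("pics/l2w.png"),cv2.imread("pics/p2w.png")]); cv2.imwrite("pics/c2.png",cv2.resize(a,(800,300)))
E
```

```text
above t 13.79 p [ 0.5663 -0.2418  0.1499] F [ 0.18 -0.66 -0.2 ] w 0.0852
False
down t 14.94 p [ 0.566  -0.2435  0.0303] F [ 0.77  0.49 -0.59] w 0.0855
grip t 15.34 p [ 0.5661 -0.2433  0.0306] F [-1.58  0.48  7.11] w 0.0565
lift t 16.55 p [ 0.5651 -0.2427  0.1687] F [ 0.41  0.2  -2.37] w 0.0563
over t 19.13 p [0.5857 0.1438 0.0882] F [ 0.53  0.74 -0.4 ] w 0.0561
False
placed t 20.51 p [0.5851 0.144  0.051 ] F [-3.13 -0.14  4.25] w 0.0561
```

View pics/c2.png

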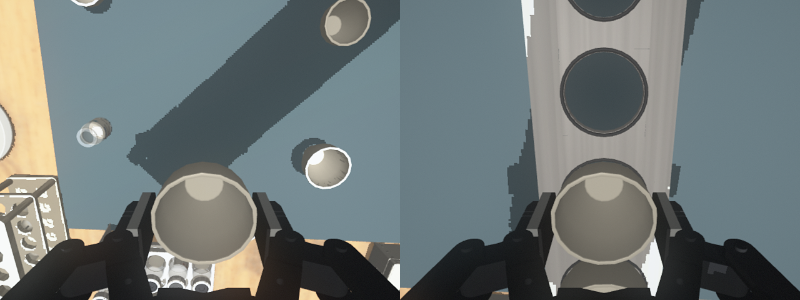

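Crucible 2 was held level, went into hole 2 with no tilt visible, and the contact force was 4 N. I'll release it and do crucible 3.

```bash
python3 - <<'E'
from h import *
release(2); snap("wrist","r2w"); go(3)
a=np.hstack([cv2.imread(f"pics/{n}.png") for n in ("r2w","l3w","p3w")]); cv2.imwrite("pics/c3.png",cv2.resize(a,(798,200)))
E
```

```text
open t 20.97 p [0.5853 0.144  0.0507] F [-0.06  1.02  0.16] w 0.0855
above t 22.95 p [ 0.59   -0.1046  0.1497] F [ 0.82 -0.03  0.44] w 0.0856
False
down t 24.13 p [ 0.59   -0.1067  0.0272] F [-0.   -0.29 -0.04] w 0.0856
grip t 24.58 p [ 0.5899 -0.1064  0.0273] F [-1.74  0.62  7.37] w 0.0486
lift t 25.82 p [ 0.589  -0.106   0.1687] F [ 0.18  0.74 -0.7 ] w 0.0486
over t 27.9 p [0.5216 0.1405 0.0851] F [ 0.22 -0.67  0.04] w 0.0485
False
placed t 29.18 p [0.5211 0.1406 0.051 ] F [-2.46 -1.16  2.83] w 0.0484
```

View pics/c3.png

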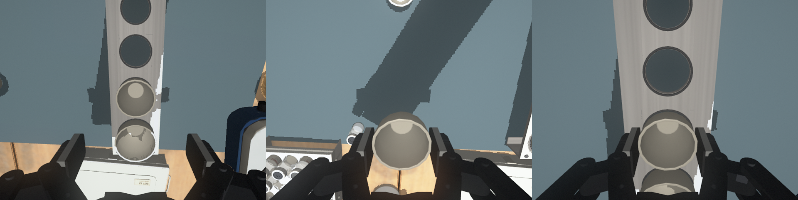

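Crucibles 1 and 2 look seated and upright, and crucible 3 is in its hole. Next is crucible 4.

```bash
python3 - <<'E'
from h import *
release(3); snap("wrist","r3w"); go(4)
a=np.hstack([cv2.imread(f"pics/{n}.png") for n in ("r3w","l4w","p4w")]); cv2.imwrite("pics/c4.png",cv2.resize(a,(798,200)))
E
```

```text
open t 29.68 p [0.5212 0.1408 0.0508] F [-0.72 -0.38  0.3 ] w 0.0855
above t 31.72 p [ 0.445  -0.1144  0.1501] F [-0.58  0.6  -1.2 ] w 0.0852
False
down t 32.92 p [ 0.4448 -0.1156  0.0238] F [0.18 0.42 0.08] w 0.0853
grip t 33.41 p [ 0.4447 -0.1155  0.0237] F [-1.51  0.5   6.77] w 0.0404
lift t 34.67 p [ 0.4439 -0.1151  0.169 ] F [-0.65  0.29 -0.78] w 0.0406
over t 36.78 p [0.4653 0.1376 0.0819] F [0.42 0.03 0.57] w 0.0408
False
placed t 37.95 p [0.4646 0.1376 0.0507] F [-2.53 -0.08  1.26] w 0.0406
```

View pics/c4.png

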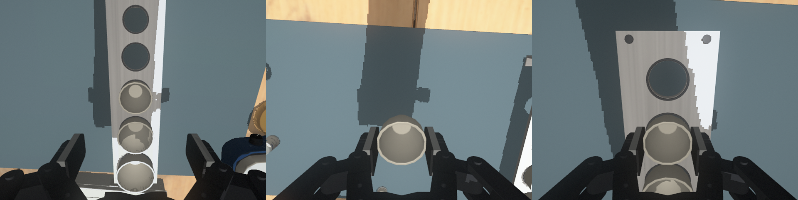

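Crucible 3 is seated and crucible 4 is in its hole. Next is crucible 5.

```bash
python3 - <<'E'
from h import *
release(4); snap("wrist","r4w"); go(5)
a=np.hstack([cv2.imread(f"pics/{n}.png") for n in ("r4w","l5w","p5w")]); cv2.imwrite("pics/c5.png",cv2.resize(a,(798,200)))
E
```

```text
open t 38.52 p [0.4649 0.1376 0.0508] F [-0.48 -0.55 -0.5 ] w 0.0853
above t 41.33 p [ 0.4271 -0.3587  0.1499] F [-0.61  0.49  0.39] w 0.0858
False
down t 42.55 p [ 0.4266 -0.3601  0.0213] F [ 0.04 -0.94 -0.9 ] w 0.0852
grip t 43.08 p [ 0.4265 -0.3599  0.0211] F [-0.15  1.06  5.08] w 0.0354
lift t 44.37 p [ 0.4259 -0.3592  0.1687] F [-0.47  0.59 -1.21] w 0.0347
over t 47.46 p [0.4153 0.135  0.0793] F [-0.49 -0.11  0.46] w 0.035
False
placed t 48.54 p [0.4149 0.135  0.0508] F [ 0.35  0.64 -0.1 ] w 0.0352
```

View pics/c5.png

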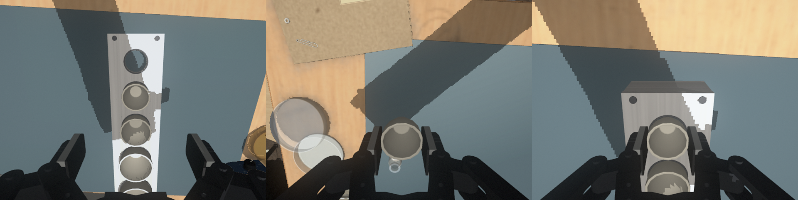

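Crucible 4 is seated and crucible 5 is in hole 5. I'll release it, back away, and check all five with both fixed cameras.

```bash
python3 - <<'E'
from h import *
release(5); manip.move_pose([.45,-.15,.25],ORI)
RZ={1:.0271,2:.0237,3:.0208,4:.0179,5:.0155}
for cam in ["top","side"]:
  c=snap(cam,"f_"+cam); P=cloud(c)
  for k in HO:
    z=.048+RZ[k]; near=np.hypot(P[...,0]-HO[k][0],P[...,1]-HO[k][1])<RIM[k]/2+.006
    s=P[near]; s=s[abs(s[:,2]-z)<.004]; a=np.c_[s[:,:2]-s[:,:2].mean(0),np.ones(len(s))]
    t=np.linalg.lstsq(a,s[:,2],rcond=None)[0]
    cc,r=circfit(s[:,:2]) ; print(cam,k,len(s),"off mm",(1000*(cc-HO[k])).round(1),"d",round(2000*r,1),"z-nom mm",(1000*(np.percentile(s[:,2],90)-z)).round(1),"tilt",t[:2].round(2))
a=cv2.imread("pics/f_side.png")[150:260,210:390]; b=cv2.imread("pics/f_top.png")[155:340,190:270]
cv2.imwrite("pics/fs.png",cv2.resize(a,None,fx=4,fy=4)); cv2.imwrite("pics/ft.png",cv2.resize(b,None,fx=3,fy=3))
E
```

```text
open t 49.14 p [0.4149 0.1349 0.0507] F [ 0.58  0.39 -0.29] w 0.0858
top 1 174 off mm [-1.1  0.5] d 62.6 z-nom mm 1.8 tilt [ 0.01 -0.01]
top 2 144 off mm [-0.9  0.3] d 54.4 z-nom mm 1.8 tilt [-0.   -0.02]
top 3 127 off mm [-0.5  0.1] d 46.5 z-nom mm 1.5 tilt [-0.01 -0.02]
top 4 101 off mm [-0.7  0.4] d 39.6 z-nom mm 1.6 tilt [-0.   -0.03]
top 5 89 off mm [-0.5  0.2] d 33.5 z-nom mm 2.6 tilt [-0.01 -0.04]
side 1 94 off mm [-1.2 -0.8] d 62.9 z-nom mm 0.4 tilt [ 0.01 -0.01]
side 2 93 off mm [-1.3 -0.7] d 54.7 z-nom mm -0.1 tilt [-0.  0.]
side 3 51 off mm [-0.8 -1.7] d 46.7 z-nom mm 0.2 tilt [ 0.03 -0.  ]
side 4 45 off mm [-1.1 -1.3] d 40.5 z-nom mm -0.1 tilt [-0.03 -0.01]
side 5 61 off mm [-0.8 -0.6] d 34.2 z-nom mm 0.8 tilt [-0.02 -0.01]
```

View pics/fs.png

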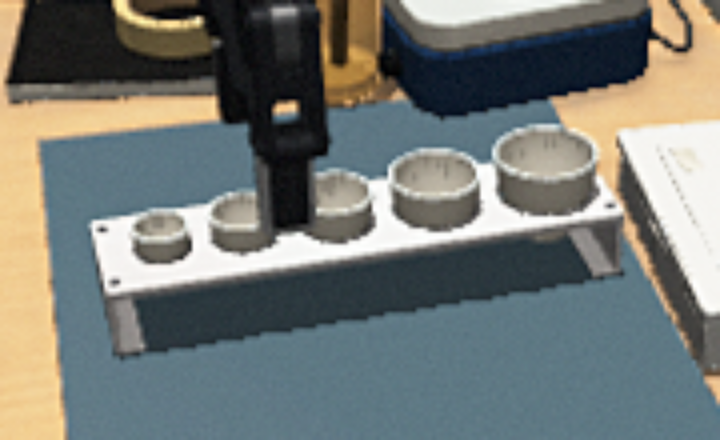

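View pics/ft.png

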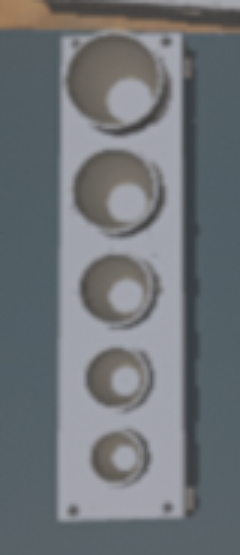

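All five sit upright in order, within about 2 mm of their holes and near nominal depth, and the gripper is clear. Handing in.

```bash
python3 -c "
from bench import manip
print(manip.current_clock()); manip.close_job()"
```

```text
51.325
the job is handed in; nothing more can be done
```

All five crucibles are in the holes of their own rank, and I handed the job in at 51.3 s of the 112 s allowed. I gripped each one from outside at 25 N with the jaws across the row, lowered it into its hole and released it there. None slipped or tipped.

The final top and side camera checks showed:

| Check | Result | Limit |
|---|---|---|
| Distance from hole axis | within about 2 mm | 8 mm |
| Tilt | under about 0.04 rad | 0.25 rad |
| Rim height, side camera | within 0.8 mm of nominal | 4 mm |
| Rim height, top camera | 1.5–2.6 mm above nominal | 4 mm |

- **Camera disagreement:** The two cameras differ by 1–2 mm in y and in height, which fits the 2 mm calibration tolerance. The top camera read similarly high, by about 0.5–1.4 mm, on the crucibles before they were moved.
- **Crucible 5:** It reads about 1 mm higher than the others in both cameras, still well inside the limit. It showed almost no contact force when I lowered it.
- **Partly hidden view:** The gripper hid part of crucibles 3 and 4 in the final side picture. Their side-camera figures come from fewer points, but the top view shows both fully.

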